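# Shut the can crusher down and draw its dipstick cap of unknown thread hand

### The arm

A 6-joint arm with a two-finger parallel gripper is mounted at the origin on the work surface. World frame = base frame: x ahead of the robot, y to its left, z up, the work surface at z = 0. Lengths are in m, angles in rad, forces in N, time in s.
With the tool pointing down it reaches from about 0.4 to 0.825 m from the base axis. Payload 7 kg.
Tool frame: the origin (TCP) lies midway between the tips of the shut fingers; the grasp point (between the pads) lies hold_point_z behind it (hold_point_z is the distance from the TCP to the grasp point, in m); z points along the fingers, y is the line along which they close (so a half turn about z gives the same grasp; the last joint's range is limited). The gripper opens to 88 mm and grips with 3 to 60 N. Pads are 19 mm wide; open, the fingers measure 130 mm over their backs; the gripper's body (78 mm by 193 mm) begins 47 mm behind the grasp point.
Start: joints at [1.428, 0.359, 0.012, 0, -1.224, -0.288], TCP at [0.282, 0.613, 0.227] pointing down, gripper open.
Joint ranges: [-3.07, 3.07], [-1.43, 2.12], [-1.02, 1.25], [-3.03, 1.67], [-3.05, -0], [-3.03, 3.03]. Speed limits (rad/s): [2.39, 2.39, 3.01, 3.14, 3.14, 3.14].

### API

Orientations are given as [roll, pitch, yaw] about the fixed x, y, z axes, in that order (R = Rz(yaw) Ry(pitch) Rx(roll)).
In Python, from station import * gives the robot as it stands.
- The arm moves only by the tool apply_moves, never from a script. Its argument "steps" is a list of rows, each an object with "translation": the shift along the world's x, y, z scaled (see below), a list of three; "rotation": the turn, a rotation vector about the world's x, y, z scaled (see below), a list of three. A call has exactly 10 rows; each row is the pose to reach, as a shift and turn from the pose commanded when the call began; what a row does not reach only later rows make up. The controller multiplies each number of a shift by 250 mm and each number of a turn by 30 degrees. A row lasts 1/12 s, in which the tool goes at most 41.7 mm and 7.16 degrees, less where a joint would pass 70% of its speed; a pose out of reach is approached as far as the arm can. A call with a number of a shift or a turn outside -1 to 1 is refused whole. A call with a gripper value outside its range is refused whole. "jaw" is the closure, from -1 (fully open) to 1 (shut), so that 0 is half open, set as the call begins (left out, the last holds). The fingers move at their own pace and stop on an object; "newtons" is the grip in N (left out, the last holds). Time passes only in rows, so rows that repeat a pose let the fingers close, or fill a call up. It gives the time, the measured TCP pose, the force, the opening and the grip force at its end, in the units of the state.
- get_state(): the state, without advancing time (a new reading comes with each control period).
- grab_frame(name): name is "scene" or "top" or "wrist"; returns the picture (480x640x3 uint8, blue, green, red); there is no depth.
- camera_model(name): a dict with "fx", "fy", "cx", "cy" (pixels), "xyz" and "rotation" of the camera in the world. Camera axes: x right, y down, z forward; pixel columns grow to the right and rows downward; lengths in m; the calibration is good to about 2 mm. The wrist camera is an equidistant fisheye: a pixel r from the principal point sees the ray r / f radians off the axis. A picture is of the moment at which its call begins: read the wrist's pose just before it. camera_model takes no time and is no camera call; for the wrist camera it gives the pose at the moment of the call.
- job_done(): hands the job in; it is judged then, once.
The state is a dict: "t": time; "q": joint angles; "qd": joint speeds; "joint_efforts": joint torques, N m; "eef_pos": TCP position; "ee_rot": TCP orientation; "force": force on the tool from outside, world axes, zero at the start; "moment": the same for the moment, N m; "width": finger opening in m; "gripper_force": force on a finger pad.
Only numpy, scipy, OpenCV 4.12 (cv2) and the standard library are available. Lean on these libraries where they do the work, as an engineer would, in place of code of your own. Each camera call takes 0.05 s, during which the arm holds its last target. There are 200 camera calls.

### The job

The can crusher's oil level has to be read, so shut it down first: at the push-button station press the red (stop), then the blue (pressure release), then the yellow (service lock) button, one at a time and each fully down, and never the green start button. Then unscrew the orange dipstick cap on the oil tank: its thread may be left- or right-handed, so feel by trying, one way and if need be the other, which way it loosens, and lift the dipstick out. Finish while still holding the cap upright and still, the tip of its stem a few centimetres above the filler neck, and leave the bottle, the vase and the loose squashed can where they stand.

Things in the scene. Friction and masses are not known exactly. Their poses are not given: they have to be found in the camera images.
- cap: orange dipstick cap of the oil tank: ribbed round head 52 mm in diameter, 26 mm high, a raised white bar across its top along its x axis; about 90 g. Origin on the axis at the head's underside, which rests on the neck's rim; z up. May be gripped across any diameter. Under the head a 10 mm steel stem reaches 85 mm down; a 31 mm bar across the stem, along x, locks under the neck
- cap_top (a point): centre of the top of the cap's head, 26 mm above its underside. Quick thread: the cap is loose after about 60 degrees in its loosening direction (stop at 63; draws out within 10 of 60); the other way it stops dead after 6. Until loose it lifts only 2 mm. Loosens anticlockwise from above if right-hand, clockwise if left-hand; which one differs from pack to pack and cannot be seen
- stem_tip (a point): lower tip of the cap's dipstick stem, on the axis, 85 mm below the head's underside; hidden in the tank at the start. Between its stops the cap turns with under 0.15 N m, at a stop the torque rises until the grip slips; gripped a little off centre it may drag by up to 10 N when lifted, though loose
- neck (a point): centre of the rim of the chrome filler neck on top of the blue oil tank; rim 140 mm above the counter and 20 mm above the flat tank top, neck 45 mm in outer diameter (narrower than the cap's head); axis z up
- crusher: can crusher, fixed: blue oil tank 176 x 186 mm, top 120 mm high, centred on the origin; filler neck at x -30, y -25 mm; motor to +x (to x 175 mm, 116 mm high); chrome cylinder, ram, press plate and anvil towards +y (to y 430 mm, 112 mm high); oil pipe and breather on the tank rise to 139 mm. Origin at counter height under the tank's centre
- station: push-button station, fixed: yellow box 78 x 224 mm (x, y), top 50 mm above the counter, four round buttons in a row along its y axis 50 mm apart. Origin under its centre. Which colour is where varies
- red_top (a point): centre of the top of the red button (stop): 28 mm across, 72 mm above the counter when up, 10 mm proud of its collar; its z points up
- blue_top (a point): centre of the top of the blue button (pressure release): 28 mm across, 72 mm above the counter when up, 10 mm proud of its collar; its z points up
- yellow_top (a point): centre of the top of the yellow button (service lock): 28 mm across, 72 mm above the counter when up, 10 mm proud of its collar; its z points up
- green_top (a point): centre of the top of the green button (start; leave it alone): 28 mm across, 72 mm above the counter when up, 10 mm proud of its collar; its z points up
- red (a joint): travel of the red button: 0 up, 0.006 m fully down; a spring lifts it; about 1.5 N starts it, 5 N takes it fully down; counts as pressed from 4.5 mm
- blue (a joint): travel of the blue button: 0 up, 0.006 m fully down; a spring lifts it; about 1.5 N starts it, 5 N takes it fully down; counts as pressed from 4.5 mm
- yellow (a joint): travel of the yellow button: 0 up, 0.006 m fully down; a spring lifts it; about 1.5 N starts it, 5 N takes it fully down; counts as pressed from 4.5 mm
- green (a joint): travel of the green button: 0 up, 0.006 m fully down; a spring lifts it; about 1.5 N starts it, 5 N takes it fully down; counts as pressed from 4.5 mm
- bottle: green glass bottle, 72 mm in diameter, 268 mm high, standing loose; origin under its centre
- vase: empty white ceramic vase, 92 mm in diameter at its belly, 170 mm high, standing loose; origin under its centre
- can: squashed aluminium can, 66 mm in diameter, 28 mm high, lying flat and loose; origin under its centre
Things that resemble listed ones, but are neither listed nor needed, are in the scene too. Of the things shaped like the cap, the orange one is meant.

How it is judged:
By the outcome, as a careful person would: the job done as asked, in the order asked, and still so for the second after the job is handed in, while the arm keeps its last pose, push and grip.
It also fails if it takes over 72 s, if anything falls off the work surface, if the arm or the gripper's body presses on something with over 40 N, if the wrist force passes 120 N, or if a joint passes its speed limit or range.

## Working session

There is one attempt and no reset: what is moved stays moved. The work goes in short steps, Python scripts to look and compute and a tool call to move; the robot and the scene stay as the last step left them, time stands still between calls to the robot, and variables do not carry over. Pictures are saved under pics/ and viewed, at most 10 in all, crops included, and the job is handed in when it is done.

Besides the shell and the picture viewer there is one more tool, called after "Request:" in YAML: its name, and indented under it one key for each argument. apply_moves: Moves the arm, as the interface text tells. Shifts and turns lie within -1 to 1; 1 stands for 250 mm of shift or 30 degrees of turn. Its arguments: {"type":"object","properties":{"steps":{"type":"array"},"jaw":{"type":"number"},"newtons":{"type":"number"}},"required":["steps"]}

```bash
mkdir -p pics; ls; python3 - <<'E'
from station import *
import cv2
for n in("scene","top"):
    cv2.imwrite(f"pics/{n}0.png",grab_frame(n)); print(n,camera_model(n))
s=get_state();print(s)
print(camera_model("wrist"))
E
```

```text
pics
scene {'fx': 528.8465186230607, 'fy': 528.8465186230607, 'cx': 318.23707269714373, 'cy': 246.37661168777723, 'xyz': array([1.17852414, 0.04965727, 0.74919026]), 'rotation': array([-2.3533942 , -0.01546367,  1.86612646])}
top {'fx': 458.03304159338956, 'fy': 458.03304159338956, 'cx': 318.7113059406669, 'cy': 231.64842846370186, 'xyz': array([ 0.46834125, -0.11870813,  0.8644007 ]), 'rotation': array([-3.04550922, -0.004741  , -1.55238791])}
{'t': 0.1, 'q': array([ 1.42811862e+00,  3.59305520e-01,  1.11597260e-02, -2.93434553e-04,
       -1.22412289e+00, -2.88134670e-01]), 'qd': array([ 0.0011981 , -0.0007081 ,  0.00333582, -0.00079519, -0.00065941,
       -0.00024965]), 'joint_efforts': array([-1.47476880e-03, -5.84160948e+01,  2.93753421e+01,  7.01547906e+00,
        1.01672669e-02, -4.71262956e-05]), 'eef_pos': array([0.28171164, 0.61291876, 0.22572944]), 'ee_rot': array([ 3.14010260e+00, -1.53934812e-04, -4.30912166e-01]), 'force': array([ 0.59293383, -0.40643635, -0.48173002]), 'moment': array([-0.06288232, -0.0261829 ,  0.00448645]), 'gripper_force': 0.0, 'width': 0.0878827749546622}
{'fx': 371.64829954431775, 'fy': 371.64829954431775, 'cx': 320.2614280847219, 'cy': 239.73020722687386, 'xyz': array([0.34882473, 0.5808924 , 0.38468272]), 'rotation': array([ 2.86358668e+00, -2.20492559e-03, -2.00098960e+00])}
```

View pics/top0.png

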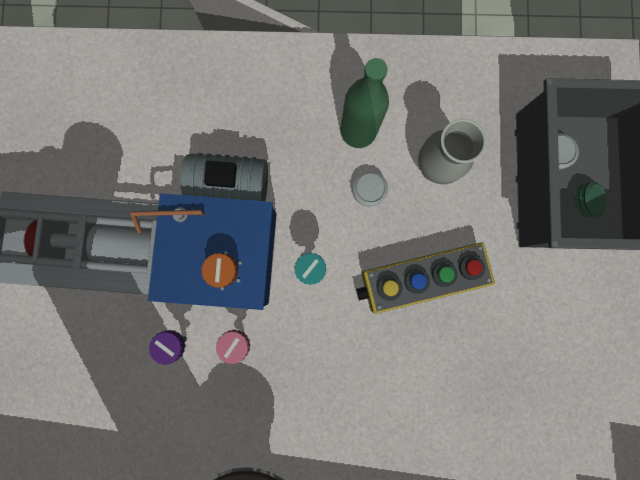

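View pics/scene0.png

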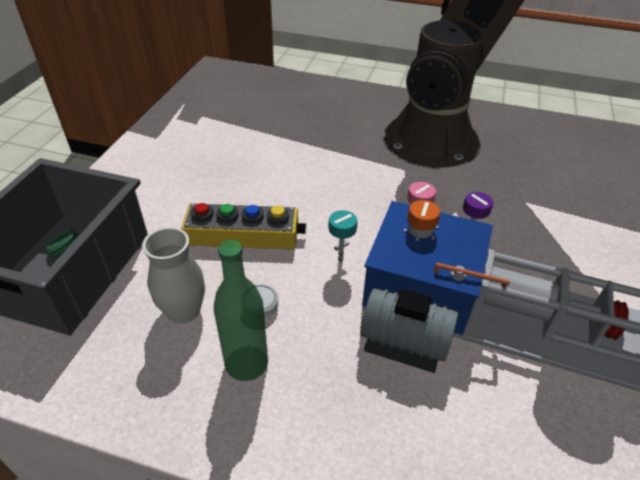

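The top view shows the buttons: yellow (390,287), blue (418,281), green (446,274), red (474,267). The orange cap is at (219,270) on the blue tank, and the bottle, vase and can are farther out, at about rows 60-200. In the scene view the cap is at (424,215) and the buttons run red, green, blue, yellow at (202..278, 212).

```bash
cat > h.py <<'E'
from station import *
import cv2, numpy as np
from scipy.spatial.transform import Rotation as R
def cam(n):
    m=camera_model(n); return m,R.from_euler('xyz',m['rotation']).as_matrix()
def ray(n,u,v):
    m,Q=cam(n); d=Q@np.array([(u-m['cx'])/m['fx'],(v-m['cy'])/m['fy'],1]); return m['xyz'],d
def onplane(n,u,v,z):
    o,d=ray(n,u,v); return o+d*(z-o[2])/d[2]
def tri(a,b):
    (o1,d1),(o2,d2)=a,b; s=np.linalg.lstsq(np.c_[d1,-d2],o2-o1,rcond=None)[0]
    p,q=o1+s[0]*d1,o2+s[1]*d2; return (p+q)/2,np.linalg.norm(p-q)
def blob(im,lo,hi,c,r):
    h=cv2.cvtColor(im,cv2.COLOR_BGR2HSV)
    m=cv2.inRange(h,np.array(lo),np.array(hi)); w=np.zeros_like(m); cv2.circle(w,c,r,255,-1); m&=w
    k=max(cv2.findContours(m,0,1)[0],key=cv2.contourArea)
    return cv2.minEnclosingCircle(k),cv2.contourArea(k),k
E
python3 - <<'E'
from h import *
T=cv2.imread('pics/top0.png');S=cv2.imread('pics/scene0.png')
B={'red':((0,120,60),(8,255,255),(474,267),(202,209)),'green':((50,90,40),(75,255,255),(446,274),(228,212)),'blue':((100,120,60),(125,255,255),(418,281),(253,213)),'yellow':((18,100,80),(32,255,255),(390,288),(278,213)),'cap':((3,150,100),(14,255,255),(219,270),(424,212))}
for n,(lo,hi,ct,cs) in B.items():
    r=24 if n=='cap' else 12
    (t,tr),ta,k1=blob(T,lo,hi,ct,r);(s,sr),sa,k2=blob(S,lo,hi,cs,r)
    z=.166 if n=='cap' else .072
    print(n,np.round(t,1),round(tr,1),np.round(s,1),round(sr,1),'plane top',onplane('top',*t,z).round(4),'scene',onplane('scene',*s,z).round(4),'tri',[np.round(x,4) for x in tri(ray('top',*t),ray('scene',*s))])
# white bar
h=cv2.cvtColor(T,cv2.COLOR_BGR2HSV);m=((h[...,1]<80)&(h[...,2]>150)).astype(np.uint8)*255
w=np.zeros_like(m);cv2.circle(w,(219,270),14,255,-1);m&=w
k=max(cv2.findContours(m,0,1)[0],key=cv2.contourArea);rr=cv2.minAreaRect(k);bx=cv2.boxPoints(rr);print('bar',rr,onplane('top',*rr[0],.167).round(4),[onplane('top',*p,.167)[:2].round(4) for p in bx])
# tank top corners
m=cv2.inRange(h,np.array((100,120,40)),np.array((125,255,255)));w[:]=0;w[180:320,130:290]=255;m&=w
k=max(cv2.findContours(m,0,1)[0],key=cv2.contourArea);rr=cv2.minAreaRect(k);print('tank',rr,[onplane('top',*p,.12)[:2].round(4) for p in cv2.boxPoints(rr)])
c=np.hstack([cv2.resize(T[215:325,165:275],None,fx=3.6,fy=3.6,interpolation=2),cv2.resize(T[225:335,370:480],None,fx=3.6,fy=3.6)]);cv2.imwrite('pics/c1.png',c)
for n,p in dict(teal=(311,268),pink=(232,348)).items(): print(n,onplane('top',*p,.1).round(3))
E
```

```text
red [473.7 267.3] 8.2 [201.2 207.7] 6.8 plane top [ 0.488  -0.3899  0.072 ] scene [ 0.4914 -0.387   0.072 ] tri [array([ 0.4879, -0.3902,  0.0686]), np.float64(0.0018)]
green [445.9 273.7] 8.4 [226.3 209.1] 7.4 plane top [ 0.4761 -0.3418  0.072 ] scene [ 0.4803 -0.3389  0.072 ] tri [array([ 0.4759, -0.3422,  0.0677]), np.float64(0.0016)]
blue [418.2 281.2] 8.1 [252. 210.] 7.3 plane top [ 0.4624 -0.2939  0.072 ] scene [ 0.4673 -0.2905  0.072 ] tri [array([ 0.4621, -0.294 ,  0.067 ]), np.float64(0.0019)]
yellow [390.5 287.7] 8.1 [277.1 210.1] 7.2 plane top [ 0.4503 -0.2462  0.072 ] scene [ 0.4526 -0.2439  0.072 ] tri [array([ 0.4501, -0.2458,  0.0696]), np.float64(0.0016)]
cap [218.5 270.1] 17.0 [424. 211.] 15.0 plane top [0.4742 0.0302 0.166 ] scene [0.4794 0.0327 0.166 ] tri [array([0.4741, 0.0319, 0.1614]), np.float64(0.0013)]
bar ((217.45494079589844, 269.49591064453125), (3.711965322494507, 23.35822105407715), 5.19442892074585) [0.4751 0.0316 0.167 ] [array([0.4577, 0.0353]), array([0.4929, 0.0335]), array([0.4925, 0.0279]), array([0.4573, 0.0297])]
tank ((211.96717834472656, 251.12759399414062), (119.50556182861328, 108.98006439208984), 4.969740390777588) [array([0.4243, 0.1517]), array([0.6011, 0.1458]), array([ 0.5877, -0.0502]), array([ 0.4113, -0.0399])]
teal [ 0.481 -0.109  0.1  ]
pink [0.348 0.017 0.1  ]
```

View pics/c1.png

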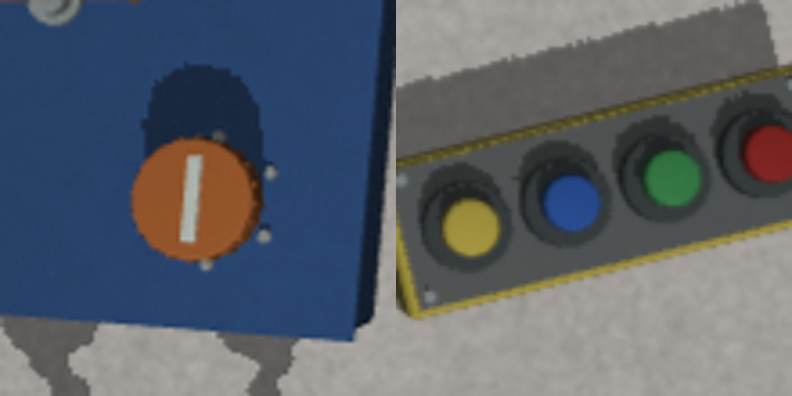

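The crop confirms the cap centre and bar (bar nearly along world x) and four buttons 49.6 mm apart, in the order yellow, blue, green, red. Positions agree with the given sizes. Next I'll move with the jaw shut, turning the closing line across the button row.

Request:
apply_moves:
  jaw: 1
  newtons: 20
  steps:
    - {"translation":[0.1,-0.12,0],"rotation":[0,0,-0.12]}
    - {"translation":[0.2,-0.24,0],"rotation":[0,0,-0.24]}
    - {"translation":[0.3,-0.36,0],"rotation":[0,0,-0.36]}
    - {"translation":[0.4,-0.48,0],"rotation":[0,0,-0.48]}
    - {"translation":[0.5,-0.6,0],"rotation":[0,0,-0.6]}
    - {"translation":[0.6,-0.72,0],"rotation":[0,0,-0.72]}
    - {"translation":[0.7,-0.84,0],"rotation":[0,0,-0.84]}
    - {"translation":[0.8,-0.96,0],"rotation":[0,0,-0.96]}
    - {"translation":[0.8,-1,0],"rotation":[0,0,-1]}
    - {"translation":[0.8,-1,0],"rotation":[0,0,-1]}

```text
t: 0.93
eef_pos: [0.4827, 0.3604, 0.2263]
ee_rot: [3.14, -0.0, -0.959]
force: [0.4, 0.0, -0.5]
width: 0.0264
gripper_force: 0.0
```

Request:
apply_moves:
  steps:
    - {"translation":[0,-0.14,0],"rotation":[0,0,-0.1]}
    - {"translation":[0,-0.28,0],"rotation":[0,0,-0.2]}
    - {"translation":[0,-0.42,0],"rotation":[0,0,-0.3]}
    - {"translation":[0,-0.56,0],"rotation":[0,0,-0.4]}
    - {"translation":[0,-0.7,0],"rotation":[0,0,-0.5]}
    - {"translation":[0,-0.84,0],"rotation":[0,0,-0.6]}
    - {"translation":[0,-0.96,0],"rotation":[0,0,-0.69]}
    - {"translation":[0,-1,0],"rotation":[0,0,-0.69]}
    - {"translation":[0,-1,0],"rotation":[0,0,-0.69]}
    - {"translation":[0,-1,0],"rotation":[0,0,-0.69]}

```text
t: 1.77
eef_pos: [0.482, 0.1137, 0.2267]
ee_rot: [-3.141, 0.0, -1.315]
force: [-0.1, -0.1, 0.3]
width: 0.0006
gripper_force: 0.0
```

Request:
apply_moves:
  steps:
    - {"translation":[0,-0.14,0],"rotation":[0,0,0]}
    - {"translation":[0,-0.28,0],"rotation":[0,0,0]}
    - {"translation":[0,-0.42,0],"rotation":[0,0,0]}
    - {"translation":[0,-0.56,0],"rotation":[0,0,0]}
    - {"translation":[0,-0.7,0],"rotation":[0,0,0]}
    - {"translation":[0,-0.84,0],"rotation":[0,0,0]}
    - {"translation":[0,-0.96,0],"rotation":[0,0,0]}
    - {"translation":[0,-1,0],"rotation":[0,0,0]}
    - {"translation":[0,-1,0],"rotation":[0,0,0]}
    - {"translation":[0,-1,0],"rotation":[0,0,0]}

```text
t: 2.6
eef_pos: [0.4824, -0.136, 0.2262]
ee_rot: [3.141, 0.0, -1.316]
force: [-0.7, 0.6, -0.1]
width: 0.0001
gripper_force: 0.0
```

Request:
apply_moves:
  steps:
    - {"translation":[0.02,-0.14,0],"rotation":[0,0,0]}
    - {"translation":[0.02,-0.28,0],"rotation":[0,0,0]}
    - {"translation":[0.02,-0.42,0],"rotation":[0,0,0]}
    - {"translation":[0.02,-0.56,0],"rotation":[0,0,0]}
    - {"translation":[0.02,-0.7,0],"rotation":[0,0,0]}
    - {"translation":[0.02,-0.84,-0.1],"rotation":[0,0,0]}
    - {"translation":[0.024,-0.96,-0.2],"rotation":[0,0,0]}
    - {"translation":[0.024,-1,-0.3],"rotation":[0,0,0]}
    - {"translation":[0.024,-1,-0.4],"rotation":[0,0,0]}
    - {"translation":[0.024,-1,-0.48],"rotation":[0,0,0]}

```text
t: 3.43
eef_pos: [0.4883, -0.3855, 0.104]
ee_rot: [3.14, 0.002, -1.315]
force: [-0.3, 0.8, 0.1]
width: 0.0003
gripper_force: 0.0
```

```bash
python3 - <<'E'
from h import *
s=get_state();print(s['eef_pos'],s['ee_rot'],s['force'],[k for k in dir() if 'hold' in k], globals().get('hold_point_z'))
w=grab_frame('wrist');cv2.imwrite('pics/w1.png',w)
E
```

```text
[ 0.48834665 -0.38552043  0.10399856] [ 3.14023521e+00  1.50851267e-03 -1.31524743e+00] [-0.25884915  0.82394388  0.09388769] ['hold_point_z'] 0.0188
```

View pics/w1.png

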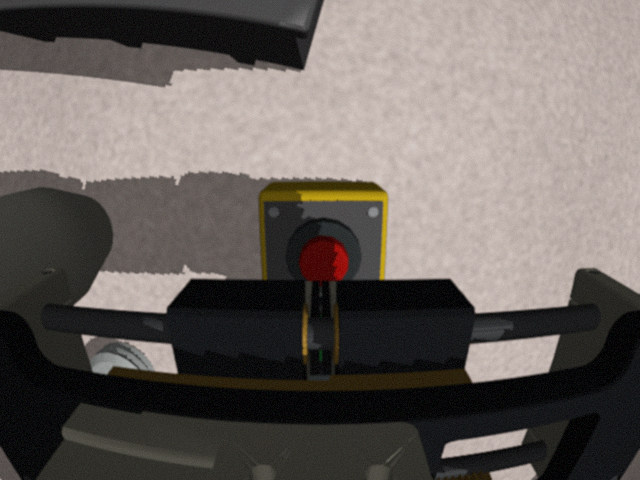

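The wrist view shows the shut fingers just short of and in line with the red button (324,258), with the vase at the left edge. I'll check the vase's clearance before descending.

```bash
python3 - <<'E'
from h import *
print('vase mouth',onplane('top',462,141,.17),'vase scene mouth',onplane('scene',168,245,.17),'can',onplane('top',370,188,.028),'bottle mouth',onplane('top',376,69,.268),'bottle scene',onplane('scene',231,249,.268))
print('body end', [np.array(p)+.1*np.array([.967,.254]) for p in ((.488,-.39),(.4625,-.294),(.4503,-.246))])
E
```

```text
vase mouth [ 0.68111514 -0.34094792  0.17      ] vase scene mouth [ 0.68688122 -0.3336386   0.17      ] can [ 0.63202847 -0.21469299  0.028     ] bottle mouth [ 0.74875689 -0.19403285  0.268     ] bottle scene [ 0.75206719 -0.18899215  0.268     ]
body end [array([ 0.5847, -0.3646]), array([ 0.5592, -0.2686]), array([ 0.547 , -0.2206])]
```

Request:
apply_moves:
  steps:
    - {"translation":[0,-0.014,0],"rotation":[0,0,0]}
    - {"translation":[0,-0.014,-0.04],"rotation":[0,0,0]}
    - {"translation":[0,-0.014,-0.08],"rotation":[0,0,0]}
    - {"translation":[0,-0.014,-0.12],"rotation":[0,0,0]}
    - {"translation":[0,-0.014,-0.135],"rotation":[0,0,0]}
    - {"translation":[0,-0.014,-0.145],"rotation":[0,0,0]}
    - {"translation":[0,-0.014,-0.152],"rotation":[0,0,0]}
    - {"translation":[0,-0.014,-0.158],"rotation":[0,0,0]}
    - {"translation":[0,-0.014,-0.158],"rotation":[0,0,0]}
    - {"translation":[0,-0.014,-0.158],"rotation":[0,0,0]}

```text
t: 4.32
eef_pos: [0.4879, -0.3901, 0.0675]
ee_rot: [-3.141, -0.0, -1.316]
force: [-1.2, 3.2, 4.0]
width: 0.0007
gripper_force: 2.1
```

Request:
apply_moves:
  steps:
    - {"translation":[0,0,-0.004],"rotation":[0,0,0]}
    - {"translation":[0,0,-0.008],"rotation":[0,0,0]}
    - {"translation":[0,0,-0.012],"rotation":[0,0,0]}
    - {"translation":[0,0,-0.012],"rotation":[0,0,0]}
    - {"translation":[0,0,-0.012],"rotation":[0,0,0]}
    - {"translation":[0,0,-0.012],"rotation":[0,0,0]}
    - {"translation":[0,0,-0.012],"rotation":[0,0,0]}
    - {"translation":[0,0,-0.012],"rotation":[0,0,0]}
    - {"translation":[0,0,-0.012],"rotation":[0,0,0]}
    - {"translation":[0,0,-0.012],"rotation":[0,0,0]}

```text
t: 5.15
eef_pos: [0.488, -0.3903, 0.0661]
ee_rot: [-3.141, -0.001, -1.315]
force: [-4.1, 7.4, 18.1]
width: 0.0005
gripper_force: 8.9
```

Request:
apply_moves:
  steps:
    - {"translation":[0,0,0.08],"rotation":[0,0,0]}
    - {"translation":[0,0,0.16],"rotation":[0,0,0]}
    - {"translation":[-0.02,0.08,0.18],"rotation":[0,0,0]}
    - {"translation":[-0.05,0.19,0.18],"rotation":[0,0,0]}
    - {"translation":[-0.08,0.3,0.18],"rotation":[0,0,0]}
    - {"translation":[-0.102,0.384,0.18],"rotation":[0,0,0]}
    - {"translation":[-0.102,0.384,0.16],"rotation":[0,0,0]}
    - {"translation":[-0.102,0.384,0.1],"rotation":[0,0,0]}
    - {"translation":[-0.102,0.384,0.07],"rotation":[0,0,0]}
    - {"translation":[-0.102,0.384,0.07],"rotation":[0,0,0]}

```text
t: 5.98
eef_pos: [0.4614, -0.2941, 0.0798]
ee_rot: [3.139, 0.001, -1.316]
force: [-1.1, 0.4, -0.2]
width: 0.0004
gripper_force: 0.0
```

Request:
apply_moves:
  steps:
    - {"translation":[0,0,-0.02],"rotation":[0,0,0]}
    - {"translation":[0,0,-0.035],"rotation":[0,0,0]}
    - {"translation":[0,0,-0.05],"rotation":[0,0,0]}
    - {"translation":[0,0,-0.058],"rotation":[0,0,0]}
    - {"translation":[0,0,-0.064],"rotation":[0,0,0]}
    - {"translation":[0,0,-0.069],"rotation":[0,0,0]}
    - {"translation":[0,0,-0.069],"rotation":[0,0,0]}
    - {"translation":[0,0,-0.069],"rotation":[0,0,0]}
    - {"translation":[0,0,-0.069],"rotation":[0,0,0]}
    - {"translation":[0,0,-0.069],"rotation":[0,0,0]}

```text
t: 6.82
eef_pos: [0.4628, -0.2947, 0.0661]
ee_rot: [-3.141, -0.001, -1.315]
force: [-3.8, 2.2, 16.1]
width: 0.0007
gripper_force: 7.9
```

Blue is fully down (z 0.0661, 16 N). Yellow is next.

Request:
apply_moves:
  steps:
    - {"translation":[0,0,0.08],"rotation":[0,0,0]}
    - {"translation":[0,0,0.16],"rotation":[0,0,0]}
    - {"translation":[-0.02,0.08,0.18],"rotation":[0,0,0]}
    - {"translation":[-0.05,0.19,0.18],"rotation":[0,0,0]}
    - {"translation":[-0.05,0.192,0.18],"rotation":[0,0,0]}
    - {"translation":[-0.05,0.192,0.16],"rotation":[0,0,0]}
    - {"translation":[-0.05,0.192,0.12],"rotation":[0,0,0]}
    - {"translation":[-0.05,0.192,0.08],"rotation":[0,0,0]}
    - {"translation":[-0.05,0.192,0.07],"rotation":[0,0,0]}
    - {"translation":[-0.05,0.192,0.07],"rotation":[0,0,0]}

```text
t: 7.65
eef_pos: [0.4488, -0.2465, 0.0799]
ee_rot: [3.138, 0.001, -1.317]
force: [0.0, 0.1, -0.2]
width: 0.0003
gripper_force: 0.0
```

Request:
apply_moves:
  steps:
    - {"translation":[0,0,-0.02],"rotation":[0,0,0]}
    - {"translation":[0,0,-0.035],"rotation":[0,0,0]}
    - {"translation":[0,0,-0.05],"rotation":[0,0,0]}
    - {"translation":[0,0,-0.058],"rotation":[0,0,0]}
    - {"translation":[0,0,-0.064],"rotation":[0,0,0]}
    - {"translation":[0,0,-0.069],"rotation":[0,0,0]}
    - {"translation":[0,0,-0.069],"rotation":[0,0,0]}
    - {"translation":[0,0,-0.069],"rotation":[0,0,0]}
    - {"translation":[0,0,-0.069],"rotation":[0,0,0]}
    - {"translation":[0,0,-0.069],"rotation":[0,0,0]}

```text
t: 8.48
eef_pos: [0.4501, -0.2465, 0.0661]
ee_rot: [-3.141, -0.001, -1.315]
force: [-5.0, 1.4, 15.9]
width: 0.0002
gripper_force: 8.1
```

Request:
apply_moves:
  steps:
    - {"translation":[0,0,0.16],"rotation":[0,0,0]}
    - {"translation":[0,0,0.32],"rotation":[0,0,0]}
    - {"translation":[0,0,0.48],"rotation":[0,0,0]}
    - {"translation":[0,0.02,0.63],"rotation":[0,0,0]}
    - {"translation":[0.02,0.12,0.66],"rotation":[0,0,0]}
    - {"translation":[0.04,0.27,0.66],"rotation":[0,0,0]}
    - {"translation":[0.06,0.42,0.66],"rotation":[0,0,0]}
    - {"translation":[0.08,0.57,0.66],"rotation":[0,0,0]}
    - {"translation":[0.1,0.72,0.66],"rotation":[0,0,0]}
    - {"translation":[0.1,0.76,0.66],"rotation":[0,0,0]}

```text
t: 9.32
eef_pos: [0.4754, -0.0525, 0.2298]
ee_rot: [-3.14, 0.001, -1.313]
force: [0.6, 0.3, -0.5]
width: 0.0002
gripper_force: 0.0
```

Request:
apply_moves:
  jaw: -1
  steps:
    - {"translation":[0,0.12,0],"rotation":[0,0,0]}
    - {"translation":[0,0.24,0],"rotation":[0,0,0]}
    - {"translation":[0,0.35,0],"rotation":[0,0,0]}
    - {"translation":[0,0.35,0],"rotation":[0,0,0]}
    - {"translation":[0,0.35,0],"rotation":[0,0,0]}
    - {"translation":[0,0.35,0],"rotation":[0,0,0]}
    - {"translation":[0,0.35,0],"rotation":[0,0,0]}
    - {"translation":[0,0.35,0],"rotation":[0,0,0]}
    - {"translation":[0,0.35,0],"rotation":[0,0,0]}
    - {"translation":[0,0.35,0],"rotation":[0,0,0]}

```text
t: 10.15
eef_pos: [0.4749, 0.0307, 0.2296]
ee_rot: [-3.142, 0.0, -1.317]
force: [-0.4, -0.0, -0.5]
width: 0.0617
gripper_force: 0.0
```

```bash
python3 - <<'E'
from h import *
s=get_state();print(s['eef_pos'],s['ee_rot'],s['q'],s['width'])
m,Q=cam('wrist');w=grab_frame('wrist');cv2.imwrite('pics/w2.png',w)
h=cv2.cvtColor(w,cv2.COLOR_BGR2HSV);k=cv2.inRange(h,np.array((3,150,60)),np.array((14,255,255)))
k=max(cv2.findContours(k,0,1)[0],key=cv2.contourArea)
def wray(u,v,z):
    d=np.array([u-m['cx'],v-m['cy']]);r=np.hypot(*d);t=r/m['fx'];d=Q@np.array([*(d/r*np.sin(t)),np.cos(t)]);return m['xyz']+d*(z-m['xyz'][2])/d[2]
(c,r)=cv2.minEnclosingCircle(k);print('cap px',c,r,wray(*c,.16))
b=((h[...,1]<80)&(h[...,2]>130)).astype(np.uint8)*255
w0=np.zeros_like(b);cv2.drawContours(w0,[cv2.convexHull(k)],-1,255,-1)
b&=w0;kk=max(cv2.findContours(b,0,1)[0],key=cv2.contourArea);rr=cv2.minAreaRect(kk);print('bar',rr,wray(*rr[0],.167))
E
```

```text
[0.47489283 0.03067976 0.22957489] [-3.14153240e+00  4.05860804e-05 -1.31681942e+00] [ 4.79327841e-01  2.29585953e-02 -4.05521402e-01 -2.86920069e-05
 -1.14224854e+00 -2.25339013e-01] 0.061673543691571214
cap px (320.8894348144531, 251.1397705078125) 41.86368942260742 [0.47441044 0.02795373 0.16      ]
bar ((321.1672058105469, 257.4315185546875), (57.11046600341797, 9.875821113586426), 16.389541625976562) [0.47377138 0.02977598 0.167     ]
```

View pics/w2.png

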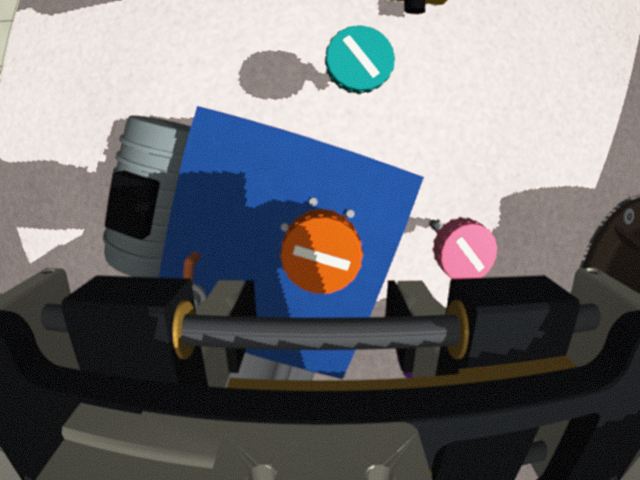

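The wrist view shows the orange cap (321,251) centred between the opening fingers, with the pink decoy and breather pipe clear of them. Wrist and top measurements agree within 2 mm. I'll descend.

Request:
apply_moves:
  steps:
    - {"translation":[0,0,0],"rotation":[0,0,0]}
    - {"translation":[0,0,0],"rotation":[0,0,0]}
    - {"translation":[0,0,-0.05],"rotation":[0,0,0]}
    - {"translation":[0,0,-0.1],"rotation":[0,0,0]}
    - {"translation":[0,0,-0.15],"rotation":[0,0,0]}
    - {"translation":[0,0,-0.21],"rotation":[0,0,0]}
    - {"translation":[0,0,-0.27],"rotation":[0,0,0]}
    - {"translation":[0,0,-0.32],"rotation":[0,0,0]}
    - {"translation":[0,0,-0.36],"rotation":[0,0,0]}
    - {"translation":[0,0,-0.36],"rotation":[0,0,0]}

```text
t: 11.03
eef_pos: [0.4737, 0.0309, 0.1377]
ee_rot: [3.138, -0.0, -1.316]
force: [0.5, -0.6, -0.6]
width: 0.0878
gripper_force: 0.0
```

Request:
apply_moves:
  jaw: 1
  newtons: 25
  steps:
    - {"translation":[0,0,0],"rotation":[0,0,0]}
    - {"translation":[0,0,0],"rotation":[0,0,0]}
    - {"translation":[0,0,0],"rotation":[0,0,0]}
    - {"translation":[0,0,0],"rotation":[0,0,0]}
    - {"translation":[0,0,0],"rotation":[0,0,0]}
    - {"translation":[0,0,0],"rotation":[0,0,0]}
    - {"translation":[0,0,0],"rotation":[0,0,0]}
    - {"translation":[0,0,0],"rotation":[0,0,0]}
    - {"translation":[0,0,0],"rotation":[0,0,0]}
    - {"translation":[0,0,0],"rotation":[0,0,0]}

```text
t: 11.87
eef_pos: [0.475, 0.0313, 0.1399]
ee_rot: [-3.141, -0.0, -1.316]
force: [-2.6, 0.8, 5.4]
width: 0.0515
gripper_force: 25.0
```

```bash
python3 -c "
from station import *
s=get_state();print({k:s[k] for k in('eef_pos','ee_rot','force','moment','joint_efforts','width','gripper_force')})"
```

```text
{'eef_pos': array([0.4749922 , 0.03134571, 0.13988844]), 'ee_rot': array([-3.14125654e+00, -1.16206803e-05, -1.31558121e+00]), 'force': array([-2.58678837,  0.83194796,  5.36217587]), 'moment': array([ 0.23090437,  0.70505089, -0.01470232]), 'joint_efforts': array([-2.75913253e-01, -3.16591716e+01,  2.40095007e+01,  5.73404431e+00,
        6.22438900e-01,  1.51209848e-02]), 'width': 0.051458856738966524, 'gripper_force': 25.000669956207275}
```

Gripped: width 51.5 mm at the cap's head. Now I'll turn +15° (anticlockwise) and feel the moment.

Request:
apply_moves:
  steps:
    - {"translation":[0,0,0],"rotation":[0,0,0.06]}
    - {"translation":[0,0,0],"rotation":[0,0,0.12]}
    - {"translation":[0,0,0],"rotation":[0,0,0.18]}
    - {"translation":[0,0,0],"rotation":[0,0,0.24]}
    - {"translation":[0,0,0],"rotation":[0,0,0.3]}
    - {"translation":[0,0,0],"rotation":[0,0,0.36]}
    - {"translation":[0,0,0],"rotation":[0,0,0.4]}
    - {"translation":[0,0,0],"rotation":[0,0,0.4]}
    - {"translation":[0,0,0],"rotation":[0,0,0.4]}
    - {"translation":[0,0,0],"rotation":[0,0,0.4]}

```text
t: 12.7
eef_pos: [0.4754, 0.0314, 0.1398]
ee_rot: [-3.141, -0.0, -1.107]
force: [0.8, 0.6, 5.3]
width: 0.0516
gripper_force: 25.0
```

```bash
cat > st.py <<'E'
from station import *
s=get_state();print({k:s[k].round(4) for k in('eef_pos','ee_rot','force','moment')},s['joint_efforts'][5],s['width'],s['gripper_force'])
E
python3 st.py
```

```text
{'eef_pos': array([0.4754, 0.0314, 0.1398]), 'ee_rot': array([-3.1407e+00, -2.0000e-04, -1.1067e+00]), 'force': array([0.7659, 0.5775, 5.2665]), 'moment': array([ 0.2258, -0.0953,  0.074 ])} -0.06011910270899534 0.05160368195115271 25.00065118074417
```

Only 0.07 N m after 12°, past the 6° dead stop, so it loosens anticlockwise. I'll continue to 60°.

Request:
apply_moves:
  steps:
    - {"translation":[0,0,0],"rotation":[0,0,0.12]}
    - {"translation":[0,0,0],"rotation":[0,0,0.24]}
    - {"translation":[0,0,0],"rotation":[0,0,0.36]}
    - {"translation":[0,0,0],"rotation":[0,0,0.48]}
    - {"translation":[0,0,0],"rotation":[0,0,0.6]}
    - {"translation":[0,0,0],"rotation":[0,0,0.72]}
    - {"translation":[0,0,0],"rotation":[0,0,0.84]}
    - {"translation":[0,0,0],"rotation":[0,0,0.96]}
    - {"translation":[0,0,0],"rotation":[0,0,1]}
    - {"translation":[0,0,0],"rotation":[0,0,1]}

```text
t: 13.53
eef_pos: [0.4752, 0.0313, 0.1399]
ee_rot: [-3.141, -0.001, -0.582]
force: [-0.0, 0.0, 5.3]
width: 0.0516
gripper_force: 25.0
```

Request:
apply_moves:
  steps:
    - {"translation":[0,0,0],"rotation":[0,0,0.12]}
    - {"translation":[0,0,0],"rotation":[0,0,0.24]}
    - {"translation":[0,0,0],"rotation":[0,0,0.36]}
    - {"translation":[0,0,0],"rotation":[0,0,0.48]}
    - {"translation":[0,0,0],"rotation":[0,0,0.58]}
    - {"translation":[0,0,0],"rotation":[0,0,0.58]}
    - {"translation":[0,0,0],"rotation":[0,0,0.58]}
    - {"translation":[0,0,0],"rotation":[0,0,0.58]}
    - {"translation":[0,0,0],"rotation":[0,0,0.58]}
    - {"translation":[0,0,0],"rotation":[0,0,0.58]}

```text
t: 14.37
eef_pos: [0.4751, 0.0313, 0.1399]
ee_rot: [-3.142, -0.001, -0.279]
force: [-1.2, 0.4, 6.7]
width: 0.0514
gripper_force: 25.0
```

```bash
python3 st.py; python3 - <<'E'
from h import *
T=grab_frame('top');cv2.imwrite('pics/t2.png',cv2.resize(T[200:340,140:300],None,fx=4,fy=4))
E
```

```text
{'eef_pos': array([0.4751, 0.0313, 0.1399]), 'ee_rot': array([-3.1415e+00, -5.0000e-04, -2.7930e-01]), 'force': array([-1.201 ,  0.4477,  6.7431]), 'moment': array([0.1414, 0.1606, 0.0584])} -0.07447318872436881 0.05144986384831115 25.00078707933426
```

View pics/t2.png

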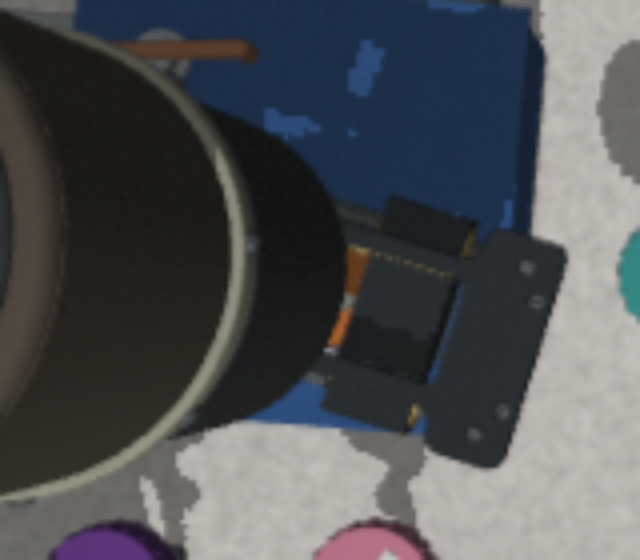

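The gripper covers most of the cap in this view, but orange and a bit of the white bar show between the fingers at about (345,300). The tool has turned 59.4°. I'll do a small test lift.

Request:
apply_moves:
  newtons: 30
  steps:
    - {"translation":[0,0,0.005],"rotation":[0,0,0]}
    - {"translation":[0,0,0.01],"rotation":[0,0,0]}
    - {"translation":[0,0,0.015],"rotation":[0,0,0]}
    - {"translation":[0,0,0.02],"rotation":[0,0,0]}
    - {"translation":[0,0,0.025],"rotation":[0,0,0]}
    - {"translation":[0,0,0.03],"rotation":[0,0,0]}
    - {"translation":[0,0,0.035],"rotation":[0,0,0]}
    - {"translation":[0,0,0.04],"rotation":[0,0,0]}
    - {"translation":[0,0,0.04],"rotation":[0,0,0]}
    - {"translation":[0,0,0.04],"rotation":[0,0,0]}

```text
t: 15.25
eef_pos: [0.4749, 0.0314, 0.1496]
ee_rot: [-3.141, -0.0, -0.279]
force: [0.3, -0.3, 0.2]
width: 0.0514
gripper_force: 30.0
```

```bash
python3 st.py
```

```text
{'eef_pos': array([0.4749, 0.0314, 0.1496]), 'ee_rot': array([-3.1414e+00, -1.0000e-04, -2.7900e-01]), 'force': array([ 0.2711, -0.2799,  0.1638]), 'moment': array([-0.0637, -0.0061,  0.0531])} -0.0002751439933490474 0.051394638728188245 29.99998390674591
```

It lifts freely. I'll draw it the rest of the way out.

Request:
apply_moves:
  steps:
    - {"translation":[0,0,0.04],"rotation":[0,0,0]}
    - {"translation":[0,0,0.08],"rotation":[0,0,0]}
    - {"translation":[0,0,0.12],"rotation":[0,0,0]}
    - {"translation":[0,0,0.16],"rotation":[0,0,0]}
    - {"translation":[0,0,0.19],"rotation":[0,0,0]}
    - {"translation":[0,0,0.22],"rotation":[0,0,0]}
    - {"translation":[0,0,0.24],"rotation":[0,0,0]}
    - {"translation":[0,0,0.25],"rotation":[0,0,0]}
    - {"translation":[0,0,0.25],"rotation":[0,0,0]}
    - {"translation":[0,0,0.25],"rotation":[0,0,0]}

```text
t: 16.08
eef_pos: [0.4747, 0.0313, 0.2118]
ee_rot: [3.141, 0.0, -0.279]
force: [1.0, -0.5, -0.3]
width: 0.0518
gripper_force: 30.0
```

Request:
apply_moves:
  steps:
    - {"translation":[0,0,0.03],"rotation":[0,0,0]}
    - {"translation":[0,0,0.06],"rotation":[0,0,0]}
    - {"translation":[0,0,0.1],"rotation":[0,0,0]}
    - {"translation":[0,0,0.14],"rotation":[0,0,0]}
    - {"translation":[0,0,0.17],"rotation":[0,0,0]}
    - {"translation":[0,0,0.19],"rotation":[0,0,0]}
    - {"translation":[0,0,0.2],"rotation":[0,0,0]}
    - {"translation":[0,0,0.2],"rotation":[0,0,0]}
    - {"translation":[0,0,0.2],"rotation":[0,0,0]}
    - {"translation":[0,0,0.2],"rotation":[0,0,0]}

```text
t: 16.92
eef_pos: [0.4746, 0.0312, 0.2616]
ee_rot: [3.141, 0.001, -0.279]
force: [0.1, 0.2, -0.7]
width: 0.0516
gripper_force: 30.0
```

```bash
python3 st.py; python3 - <<'E'
from h import *
S=grab_frame('scene');cv2.imwrite('pics/s2.png',S)
E
```

```text
{'eef_pos': array([0.4746, 0.0312, 0.2616]), 'ee_rot': array([ 3.1412e+00,  7.0000e-04, -2.7910e-01]), 'force': array([ 0.1019,  0.2268, -0.6598]), 'moment': array([-0.0166, -0.0304,  0.0668])} 5.2604938218792086e-05 0.05161561976817707 29.999888241291046
```

View pics/s2.png

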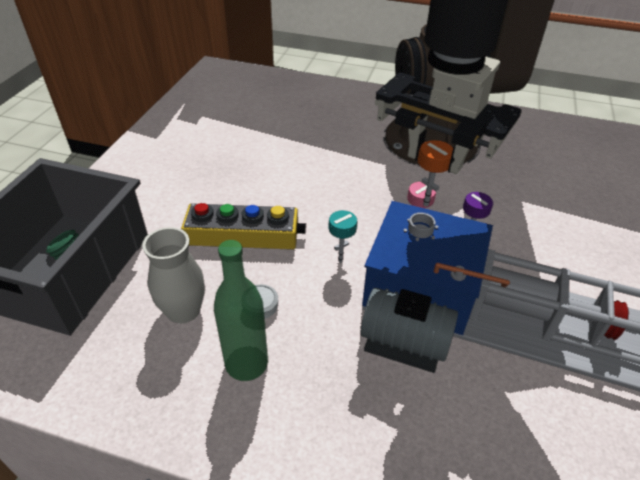

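The scene view shows the cap (436,155) held upright. Its stem tip (~430,203) is above the open neck (422,222), and the bottle, vase and can are unmoved.

```bash
python3 -c "
from station import *
print(job_done())"
```

```text
the job is handed in; nothing more can be done
None
```

The job is handed in at about 17 s: red, blue and yellow were each pressed fully down in that order and green was left alone; the cap loosened anticlockwise (right-hand thread) and is held upright with the stem tip about 37 mm above the neck, and the bottle, vase and can are where they stood.

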